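# Nest the washed pots into their stand

### The arm

A 7-joint arm with a two-finger parallel gripper is mounted at the origin on a cart in front of the work surface, level with it; the furniture and walls round the work are solid. World frame = base frame: x ahead of the robot, y to its left, z up, the work surface at z = 0. Lengths are in m, angles in degrees, forces in N, time in s.
With the tool pointing down it reaches from about 0.425 to 0.875 m from the base axis. Payload 4.7 kg.
Tool frame: the origin (TCP) lies at the very end of the fingers, on their centre line; the grasp point (between the pads) lies 19 mm behind it (arm.grip_point_offset is the distance from the TCP to the grasp point, in m); z points along the fingers, y is the line along which they close (so a half turn about z gives the same grasp; the last joint's range is limited). The gripper opens to 85 mm and grips with 20 to 120 N. Pads are 22 mm wide; open, the fingers measure 114 mm over their backs; the gripper's body (76 mm by 85 mm) begins 54 mm behind the grasp point. The pads swing forward as they close: fully open they stand 13 mm farther back than shut.
Start: joints at [-63.363, 18.392, -4.016, 83.108, 1.295, 78.541, -3.26], TCP at [0.283, 0.585, 0.21] pointing down, gripper open.
Joint ranges: [-163.93, 163.93], [-17.29, 119.83], [-79.2, 71.16], [3.27, 140.29], [-89.18, 269.18], [5.43, 117.66], [-154.24, 154.24]. Speed limits (degrees/s): [147.25, 147.25, 180, 180, 180, 180, 180].

### API

Orientations are given as [roll, pitch, yaw] about the fixed x, y, z axes, in that order (R = Rz(yaw) Ry(pitch) Rx(roll)).
In Python, from plant import telemetry, eyes, order, arm gives the robot as it stands.
- The arm moves only by the tool step_arm, never from a script. Its argument "series" is one flat list of numbers, 6 for each row, row after row: the shift along the tool's x, y, z in m, then the turn, a rotation vector about the tool's x, y, z in degrees. In form: [dx, dy, dz, ax, ay, az, dx, dy, dz, ax, ay, az, ...]. A call has 1 to 8 rows; each row is the pose to reach, as a shift and turn from the pose commanded when the call began, along the tool's axes at that moment; what a row does not reach only later rows make up. A row lasts 1/10 s, in which the tool goes at most 50 mm and 8.59 degrees, less where a joint would pass 70% of its speed; a pose out of reach is approached as far as the arm can. A call with a gripper value outside its range is refused whole. "grip" is the closure, from -1 (fully open) to 1 (shut), set as the call begins (left out, the last holds). The fingers move at their own pace and stop on an object; the grip force is fixed at half the most. Time passes only in rows, so rows that repeat a pose let the fingers close. It gives the time, the measured TCP pose, the force, the opening and the grip force at its end, in the units of the state.
- telemetry.read_state(): the state, without advancing time (a new reading comes with each control period).
- eyes.camera(name): name is "scene" or "top"; returns the picture (480x640x3 uint8, red, green, blue); there is no depth.
- eyes.calibration(name): a dict with "fx", "fy", "cx", "cy" (pixels), "rvec" (rotation vector, rad) and "tvec" (3), from world to camera coordinates, as OpenCV has them. Camera axes: x right, y down, z forward; pixel columns grow to the right and rows downward; lengths in m; the calibration is good to about 2 mm. A picture is of the moment at which its call begins. calibration takes no time and is no camera call.
- order.finish_job(): hands the job in; it is judged then, once.
The state is a dict: "clock": time; "qpos": joint angles; "joint_velocities": joint speeds; "joint_torque": joint torques, N m; "ee_pos": TCP position; "eef_rot": TCP orientation; "ft_force": force on the tool from outside, world axes, zero at the start; "wrist_torque": the same for the moment, N m; "finger_gap": finger opening in m; "grasp_force": force on a finger pad.
Only numpy, scipy, OpenCV 4.12 (cv2) and the standard library are available. Lean on these libraries where they do the work, as an engineer would, in place of code of your own. Each camera call takes 0.05 s, during which the arm holds its last target. There are 200 camera calls.

### The job

Put the two oblong pots from the wire drainer away: lower one gently into each of the two pots in the wooden stand, lined up with it, upright and settled on its tapered walls, without pressing or dropping it tight. The wires leave no room for fingers at a pot's long sides and the stand's cheeks none at its ends, so you will have to set each pot down on the way and take it again the other way round. Leave the stand's pots in their bays and everything else where it is.

Things in the scene. Friction and masses are not known exactly. Their poses are not given: they have to be found in the camera images.
- pot_a: white oblong pot to put away, 46 mm (x) by 60 mm (y), 60 mm tall, open on top; stands in the drainer slot at x = -29 mm. Origin: centre of underside, z up. Foot 28 x 42 mm; 3 mm walls lean out 1 in 8 (mouth 37 x 51 mm inside); outside, the top 20 mm are a thicker rim band with upright faces, 46 x 60 mm. About 0.12 kg, friction about 0.6
- pot_b: the other pot to put away, just like pot_a, in the drainer slot at the drainer's x = +29 mm. Both start upright with their y along the slot (along the drainer's y)
- pot_c: pot just like pot_a, loose in the stand's bay at the stand's y = +39 mm, its y along the stand's y. A pot lowered into it, x and y axes parallel, comes to rest on the tapered walls with its underside about 24 mm above this one's, its rim band wholly above this rim; pushed down with more than about 15 N it jams
- pot_d: as pot_c, in the bay at the stand's y = -39 mm
- stand: fixed wooden stand, 66 mm (x) by 164 mm (y). Origin: centre of underside, on the worktop, z up. Tray floor 8 mm up, lips to 13 mm along its long sides; upright cheeks 8 mm thick, 52 mm wide in x, tops 104 mm up, at y = -78, 0, +78 mm. Bays centred at y = -39, +39 mm, 70 mm long, open to +x, -x and above; 5 mm between a pot's ends and the cheeks
- drainer: fixed wire drainer, 126 mm (x) by 70 mm (y). Origin: centre of underside, on the worktop, z up. Deck 8 mm up; upright wire hoops (tops 87 mm up, 63 mm wide in y) at x = -58, 0, +58 mm. Slots centred at x = -29, +29 mm, 53 mm wide, open at both y ends and above; 3 mm between a pot's long sides and the wires
- worktop (a point): fixed point in the middle of the worktop's free surface (z = 0, world axes). Seen along the worktop its front edge is the line x + y = 0.40 m and its right-hand end the line x - y = 0.75 m; the fixed things in the back row (caddies, pepper mill, pump bottle, utensil crock, up to 320 mm tall) all stand beyond x + y = 0.91 m
- spice_dark: spice jar with black cap, 41 mm across, 105 mm tall, beside the stand's end; a bystander, leave it alone. Origin: centre of its underside, z up
- spice_blue: spice jar with blue-black cap, 41 mm across, 105 mm tall, beside the drainer; a bystander, leave it alone. Origin: centre of its underside, z up
- honey_jar: honey jar, 63 mm across, 94 mm tall; a bystander, leave it alone. Origin: centre of its underside, z up
- mug: mug with handle, 82 x 114 x 91 mm, within 60 mm of its origin; a bystander, leave it alone. Origin: centre of its underside, z up
- seed_box: small seed carton, 30 x 50 x 82 mm; a bystander, leave it alone. Origin: centre of its underside, z up
- teaspoon: teaspoon lying flat, 130 mm along its x, 27 mm wide, 11 mm high; a bystander, leave it alone. Origin: centre of its underside, z up
Not all that is in view belongs to the job. What is shaped like the pot_b but black or turquoise is not meant.

How it is judged (in metres and radians):
At the end, for the whole second after the job is handed in: Each stand pot holds one drainer pot: its underside 18 to 30 mm above the lower one's, centres within 5 mm, sides parallel within 0.12 rad; all four within 0.09 rad of upright, at rest; lower pots on the tray (under 14 mm up), within 12 mm along and 20 mm across of their bay centres ((((z of pot_a in the frame of pot_c between 0.018 and 0.03 m and horizontal distance between pot_a and pot_c below 0.005 m and angle between the x axis of pot_a and the x axis of pot_c, either way round below 0.12 rad) and (z of pot_b in the frame of pot_d between 0.018 and 0.03 m and horizontal distance between pot_b and pot_d below 0.005 m and angle between the x axis of pot_b and the x axis of pot_d, either way round below 0.12 rad)) or ((z of pot_a in the frame of pot_d between 0.018 and 0.03 m and horizontal distance between pot_a and pot_d below 0.005 m and angle between the x axis of pot_a and the x axis of pot_d, either way round below 0.12 rad) and (z of pot_b in the frame of pot_c between 0.018 and 0.03 m and horizontal distance between pot_b and pot_c below 0.005 m and angle between the x axis of pot_b and the x axis of pot_c, either way round below 0.12 rad))) and angle between each of pot_a, pot_b, pot_c, pot_d's own z axis and vertical below 0.09 rad and linear speed of each of pot_a, pot_b, pot_c, pot_d below 0.02 m/s and z of each of pot_c, pot_d in the frame of stand below 0.014 m and y of pot_c in the frame of stand between 0.027 and 0.051 m and x of pot_c in the frame of stand between -0.02 and 0.02 m and y of pot_d in the frame of stand between -0.051 and -0.027 m and x of pot_d in the frame of stand between -0.02 and 0.02 m); the robot touches nothing.
It fails at once if a pot is pressed or dropped hard into another (their walls bear on each other with more than 180 N in all, as when pushing down with some 20 N): it would wedge tight or chip (contact force between any of pot_a, pot_b and pot_c above 180 N or contact force between any of pot_a, pot_b and pot_d above 180 N).
It fails at once if a pot of the stand is lifted or pushed out of its place (30 mm) (distance of any of pot_c, pot_d from where it was at the start of the episode above 0.03 m).
It fails at once if a bystander is pushed more than 30 mm away (distance of any of spice_dark, spice_blue, honey_jar, mug, seed_box, teaspoon from where it was at the start of the episode above 0.03 m).
It fails at once if an upright bystander is knocked over (angle between any of spice_dark, spice_blue, honey_jar, mug, seed_box's own z axis and vertical above 0.5 rad).
It also fails if it takes over 72 s, if anything falls off the work surface, if the arm or the gripper's body presses on something with over 40 N, if the wrist force passes 120 N, or if a joint passes its speed limit or range.

## Working session

There is one attempt and no reset: what is moved stays moved. The work goes in short steps, Python scripts to look and compute and a tool call to move; the robot and the scene stay as the last step left them, time stands still between calls to the robot, and variables do not carry over. Pictures are saved under pics/ and viewed, at most 12 in all, crops included, and the job is handed in when it is done.

Besides the shell and the picture viewer there is one more tool, called after "Call:" by a JSON object that holds its "name" and its "arguments". step_arm: Moves the arm, as the interface text tells. Its arguments: {"type":"object","properties":{"series":{"type":"array"},"grip":{"type":"number"}},"required":["series"]}

```bash
ls; mkdir -p pics; python3 - <<'E'
from plant import telemetry, eyes, order, arm
import cv2
s=telemetry.read_state();print({k:s[k] for k in('clock','ee_pos','eef_rot','finger_gap')}, arm.grip_point_offset)
for n in('scene','top'):
    im=eyes.camera(n);cv2.imwrite(f'pics/{n}0.png',im[:,:,::-1]);print(n,eyes.calibration(n))
E
```

```text
pics
{'clock': 0.0, 'ee_pos': array([0.28300178, 0.58450289, 0.20892425]), 'eef_rot': array([-1.79888784e+02,  5.54195706e-03,  1.54169970e+02]), 'finger_gap': 0.0856049221080598} 0.0187
scene {'fx': 475.67025603508773, 'fy': 475.67025603508773, 'cx': 317.37924897034804, 'cy': 243.96596591401206, 'rvec': array([ 2.25019211, -0.72464683,  0.29979034]), 'tvec': array([-0.32700403,  0.36482852,  0.57034593])}
top {'fx': 528.0934832482283, 'fy': 528.0934832482283, 'cx': 315.3268005997992, 'cy': 234.82773668812843, 'rvec': array([ 2.20208294, -2.15304671,  0.1372803 ]), 'tvec': array([0.14966207, 0.54610585, 0.92028028])}
```

View pics/scene0.png

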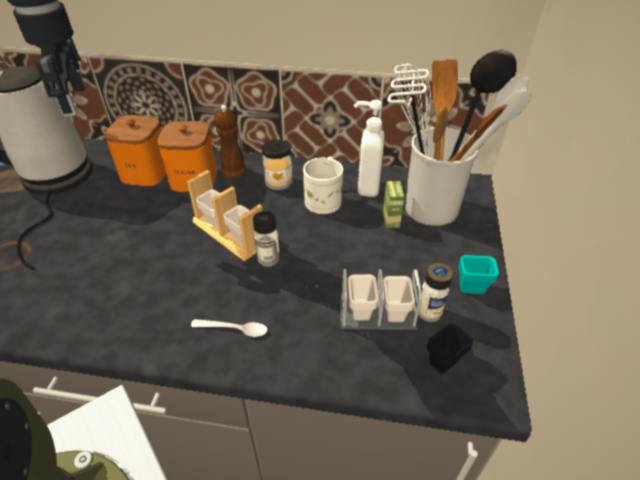

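View pics/top0.png

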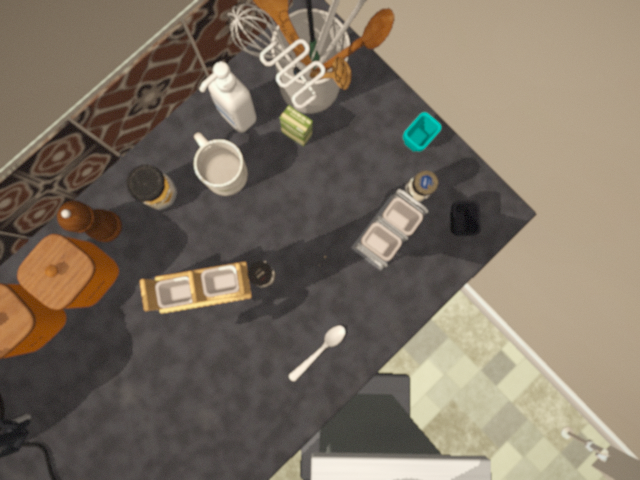

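Scene view: drainer pots at about (362,297) and (398,298), and stand pots at (210,205) and (238,222). Top view: drainer pots at (381,241) and (403,214), stand pots at (176,292) and (221,281).

Things that could be taken for the wanted pots, by top pixel:
- White pots in the wire drainer, (381,241) and (403,214): these are the ones to move.
- White pots in the wooden stand, (176,292) and (221,281): these receive them.
- Turquoise pot, (421,132): decoy.
- Black pot, (464,218): decoy.

Next is one close crop to check this choice.

```bash
cat > h.py <<'E'
import numpy as np,cv2
from plant import telemetry, eyes, order, arm
def ray(n,px,z):
    c=eyes.calibration(n);R=cv2.Rodrigues(np.array(c['rvec']))[0];C=-R.T@np.array(c['tvec'])
    px=np.atleast_2d(px).astype(float)
    d=np.c_[(px[:,0]-c['cx'])/c['fx'],(px[:,1]-c['cy'])/c['fy'],np.ones(len(px))]@R
    return C+d*((z-C[2])/d[:,2])[:,None]
def proj(n,P):
    c=eyes.calibration(n);K=np.array([[c['fx'],0,c['cx']],[0,c['fy'],c['cy']],[0,0,1]])
    return cv2.projectPoints(np.atleast_2d(P).astype(float),np.array(c['rvec']),np.array(c['tvec']),K,None)[0][:,0]
def go(x,y,z,yaw):
    "shift in tool axes and turn about tool z to reach world target, tool down"
    s=telemetry.read_state();p=np.array(s['ee_pos']);yw=s['eef_rot'][2];t=np.radians(yw)
    d=np.array([x,y,z])-p
    print('clock',round(s['clock'],2),'delta',np.round([d[0]*np.cos(t)+d[1]*np.sin(t),d[0]*np.sin(t)-d[1]*np.cos(t),-d[2]],4),'az',round(-((yaw-yw+90)%180-90),1),'az180',round(-(yaw-yw),1))
E
python3 - <<'E'
from h import *
im=cv2.imread('pics/top0.png')
a=cv2.resize(im[185:275,340:445],None,fx=5.5,fy=5.5,interpolation=cv2.INTER_CUBIC)
b=cv2.resize(im[255:320,135:280],None,fx=5.5,fy=5.5,interpolation=cv2.INTER_CUBIC)
cv2.imwrite('pics/c1.png',a);cv2.imwrite('pics/c2.png',b)
print(a.shape,b.shape)
for n,p in [('d1',(381,241)),('d2',(403,214)),('s1',(176,292)),('s2',(221,281))]: print(n,ray('top',p,.068).round(3))
for n,p in [('d1',(362,285)),('d2',(398,286)),('s1',(210,198)),('s2',(238,213))]: print(n,ray('scene',p,.068).round(3))
E
```

```text
(495, 578, 3) (358, 798, 3)
d1 [[0.53  0.05  0.068]]
d2 [[0.578 0.012 0.068]]
s1 [[0.436 0.396 0.068]]
s2 [[0.456 0.321 0.068]]
d1 [[0.532 0.056 0.068]]
d2 [[0.578 0.02  0.068]]
s1 [[0.433 0.406 0.068]]
s2 [[0.455 0.334 0.068]]
```

View pics/c1.png

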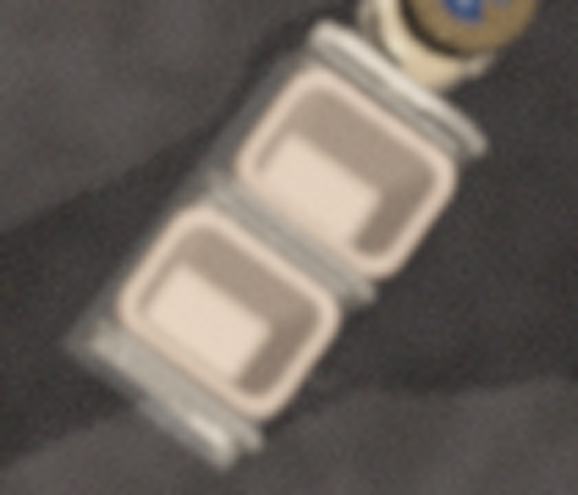

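View pics/c2.png

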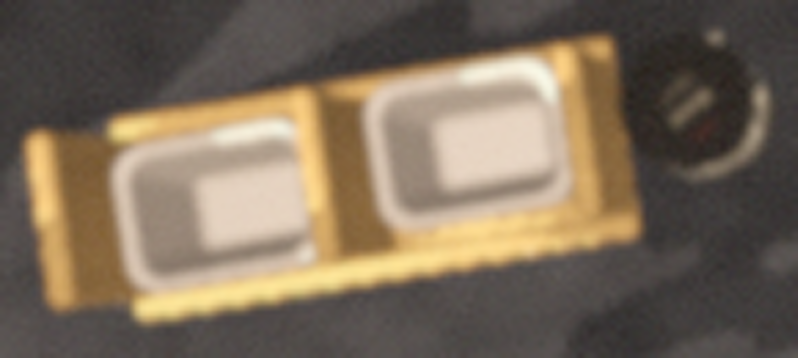

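Crops: the two pink-white pots stand in the drainer between its wires, centred at crop 1 (230,311) and (347,175), which is top pixels (381.8,241.5) and (403,217). The stand pots are centred at crop 2 (212,205) and (468,145), and the left one is partly hidden by a cheek. The choice is confirmed.

```bash
python3 - <<'E'
from h import *
for n in('top','scene'):
    c=eyes.calibration(n);R=cv2.Rodrigues(np.array(c['rvec']))[0];print(n,'cam',(-R.T@np.array(c['tvec'])).round(3))
def rep(name,n,px,z=.068):
    P=ray(n,px,z)[:,:2].astype(np.float32)
    (c,s,a)=cv2.minAreaRect(P*1000); print(n,name,np.round(c,1),np.round(s,1),round(a,1),len(P))
# manual outer rim corners (intersections of side lines) from crops
im=cv2.imread('pics/top0.png');sc=cv2.imread('pics/scene0.png')
def blob(im,lo,seed,box,cond):
    x0,y0,x1,y1=box; m=np.zeros(im.shape[:2],np.uint8);m[y0:y1,x0:x1]=cond(im[y0:y1,x0:x1])*255
    m=cv2.morphologyEx(m,cv2.MORPH_OPEN,np.ones((2,2)))
    k,l=cv2.connectedComponents(m); L=l[seed[1]-3:seed[1]+4,seed[0]-3:seed[0]+4];L=L[L>0]
    if len(L)==0: return None
    i=np.bincount(L).argmax();cs=cv2.findContours((l==i).astype(np.uint8),0,cv2.CHAIN_APPROX_NONE)[0];return max(cs,key=len)[:,0]
lab=lambda a:cv2.cvtColor(a,cv2.COLOR_BGR2LAB).astype(int)
pink=lambda a:(lab(a)[...,1]>131)&(lab(a)[...,0]>110)
for t,s in(('d1',(381,241)),('d2',(403,216))):
    b=blob(im,0,s,(340,185,430,275),pink)
    if b is not None: rep(t,'top',b)
for p in[(360,285),(398,285),(362,300),(398,300),(380,300)]:print(lab(sc[p[1]:p[1]+1,p[0]:p[0]+1])[0,0])
for p in[(176,292),(221,281),(206,283),(160,297),(203,272)]:print('s',lab(im[p[1]:p[1]+1,p[0]:p[0]+1])[0,0])
o=np.array([135,255.]);
st=ray('top',o+np.array([[366,88],[548,52],[575,198],[388,235]])/5.5,.068)*1000
rep('s2man','top',o+np.array([[366,88],[548,52],[575,198],[388,235]])/5.5)
print('s1 left edge mid',ray('top',o+np.array([[124,220],[210,132],[225,282]])/5.5,.068).round(4).tolist())
print('cheek end centres',ray('top',o+np.array([[38,132],[592,42],[57,308],[300,92]])/5.5,.104).round(4).tolist())
E
python3 - <<'E'
import cv2,sys
sys.path.insert(0,'.')
a=cv2.imread('pics/scene0.png')
A=cv2.resize(a[160:265,180:285],None,fx=3.8,fy=3.8,interpolation=cv2.INTER_CUBIC)
B=cv2.resize(a[245:350,330:435],None,fx=3.8,fy=3.8,interpolation=cv2.INTER_CUBIC)
cv2.imwrite('pics/c3.png',cv2.hconcat([A,B]))
E
```

```text
top cam [0.444 0.181 0.969]
scene cam [ 0.179 -0.317  0.658]
top d1 [527.2  48. ] [62.7 44. ] 55.9 183
top d2 [573.6  10.9] [63.  46.2] 54.8 128
[217 129 146]
[217 129 146]
[232 129 142]
[224 128 145]
[157 127 137]
s [217 131 139]
s [219 132 139]
s [152 132 140]
s [168 132 140]
s [209 132 143]
top s2man [455.9 322.1] [45.7 58.1] 12.4 4
s1 left edge mid [[0.4301, 0.4262, 0.068], [0.4575, 0.4014, 0.068], [0.412, 0.3946, 0.068]]
cheek end centres [[0.4559, 0.4429, 0.104], [0.486, 0.2812, 0.104], [0.4047, 0.4346, 0.104], [0.4693, 0.3667, 0.104]]
```

View pics/c3.png

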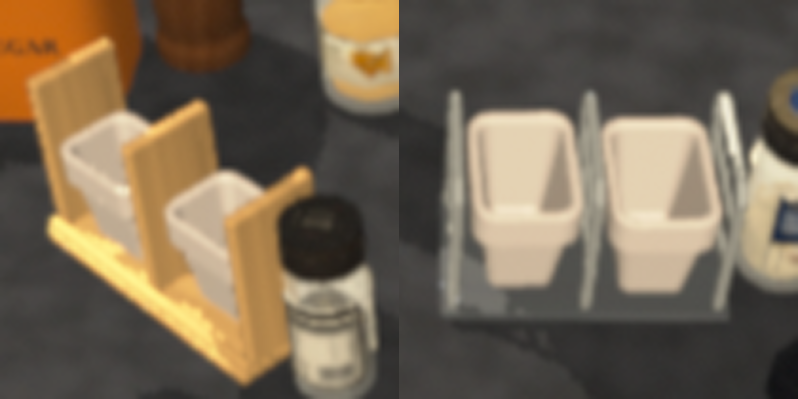

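Crop of the scene view: in the drainer the rims are at crop (470–580,112–222) and (605–718,118–228). In the stand, the cheeks' tops run along (30,80)-(105,40), (125,140)-(205,100) and (228,215)-(308,170).

```bash
python3 - <<'E'
from h import *
o=np.array([135,255.])
T=lambda n,p,z:(ray(n,p,z)[:,:2]*1000).round(1)
print('cheeks top',T('top',o+np.array([[38,132],[60,307],[307,90],[328,255],[567,45],[590,235]])/5.5,.104).tolist())
s0=np.array([180,160.])
print('cheeks scene (near-left edge of tops: L,R)',T('scene',s0+np.array([[30,80],[105,40],[125,142],[203,101],[229,216],[308,170]])/3.8,.104).tolist())
# front lip of stand top edge, top view (bottom lip outer edge z~.013): 
print('lip',T('top',o+np.array([[140,322],[640,238]])/5.5,.01).tolist())
d0=np.array([330-399/3.8,245.])
for q in([[469,111],[574,111],[582,222],[474,222]],[[604,118],[708,118],[719,228],[610,228]]):
    P=T('scene',d0+np.array(q)/3.8,.068);print('drainer rim scene',P.tolist(),P.mean(0),[np.linalg.norm(P[i]-P[i-1]).round(1) for i in range(4)])
t0=np.array([340,185.])
for q in([[[100,330],[265,440]],[[220,180],[378,292]],[[322,28],[480,148]]]):
    print('hoop top',T('top',t0+np.array(q)/5.5,.087).tolist())
E
```

```text
cheeks top [[455.9, 442.9], [405.0, 433.7], [470.0, 364.7], [421.7, 356.3], [485.0, 288.5], [429.2, 279.7]]
cheeks scene (near-left edge of tops: L,R) [[405.9, 434.4], [452.4, 443.5], [422.3, 360.6], [468.9, 367.3], [436.7, 282.4], [483.8, 289.7]]
lip [[396.5, 435.1], [427.0, 274.1]]
drainer rim scene [[528.7, 87.4], [566.1, 60.5], [528.4, 11.5], [492.1, 37.6]] [528.825  49.25 ] [np.float64(61.8), np.float64(46.1), np.float64(61.8), np.float64(44.7)]
drainer rim scene [[574.0, 49.7], [610.8, 23.1], [572.1, -23.9], [535.7, 2.4]] [573.15   12.825] [np.float64(60.9), np.float64(45.4), np.float64(60.9), np.float64(44.9)]
hoop top [[520.8, 90.8], [488.4, 40.1]]
hoop top [[567.9, 54.5], [534.5, 5.7]]
hoop top [[616.1, 23.3], [579.8, -25.7]]
```

```bash
python3 -c "
from h import *
go(.528,.0486,.15,142.5)
print(ray('top',[[300,250],[262,273],[335,330]],0).round(3), proj('top',[.51,.165,0]))"
```

```text
clock 0.1 delta [-0.454  -0.3757  0.059 ] az 11.7 az180 11.7
[[0.517 0.189 0.   ]
 [0.473 0.257 0.   ]
 [0.373 0.122 0.   ]] [[312.94412772 253.9483641 ]]
```

Call:
{"name": "step_arm", "arguments": {"series": [-0.04,-0.033,0,0,0,0,-0.08,-0.066,0,0,0,0,-0.12,-0.099,0,0,0,0,-0.16,-0.132,0,0,0,0,-0.2,-0.165,0,0,0,2,-0.235,-0.195,0,0,0,5,-0.27,-0.223,0,0,0,8,-0.305,-0.252,0,0,0,11.7], "grip": -1}}

```text
clock: 0.9
ee_pos: [0.4485, 0.2227, 0.2099]
eef_rot: [-180.0, 0.0, 142.3]
ft_force: [0.9, 0.6, 0.9]
finger_gap: 0.0851
grasp_force: 0.0
```

```bash
python3 -c "
from h import *
go(.528,.0486,.15,142.5)"
```

```text
clock 0.9 delta [-0.1694 -0.0891  0.0599] az -0.2 az180 -0.2
```

Call:
{"name": "step_arm", "arguments": {"series": [-0.04,-0.022,0,0,0,0,-0.08,-0.044,0.01,0,0,0,-0.12,-0.066,0.03,0,0,0,-0.15,-0.08,0.05,0,0,0,-0.166,-0.088,0.06,0,0,0,-0.166,-0.088,0.06,0,0,0,-0.166,-0.088,0.06,0,0,0]}}

```text
clock: 1.6
ee_pos: [0.5256, 0.0551, 0.1498]
eef_rot: [-180.0, -0.1, 142.5]
ft_force: [0.2, 0.7, -0.4]
finger_gap: 0.0856
grasp_force: 0.0
```

```bash
python3 -c "
from h import *
go(.528,.0486,.044,142.5)"
```

```text
clock 1.6 delta [-0.0058 -0.0036  0.1058] az -0.0 az180 -0.0
```

Call:
{"name": "step_arm", "arguments": {"series": [-0.006,-0.004,0.02,0,0,0,-0.006,-0.004,0.05,0,0,0,-0.006,-0.004,0.08,0,0,0,-0.006,-0.004,0.1,0,0,0,-0.006,-0.004,0.106,0,0,0,-0.006,-0.004,0.106,0,0,0]}}

```text
clock: 2.2
ee_pos: [0.5279, 0.0492, 0.044]
eef_rot: [-180.0, -0.0, 142.6]
ft_force: [-0.6, 0.2, 0.6]
finger_gap: 0.0856
grasp_force: 0.0
```

Call:
{"name": "step_arm", "arguments": {"series": [0,0,0,0,0,0,0,0,0,0,0,0,0,0,0,0,0,0,0,0,0,0,0,0,0,0,0,0,0,0], "grip": 1}}

```text
clock: 2.7
ee_pos: [0.5287, 0.0441, 0.0462]
eef_rot: [-179.9, 0.1, 142.4]
ft_force: [-5.3, -6.7, 11.3]
finger_gap: 0.0123
grasp_force: 5.9
```

```bash
python3 - <<'E'
from h import *
s=telemetry.read_state();print(s['finger_gap'],s['grasp_force'],s['ft_force'],s['ee_pos'])
a=eyes.camera('scene')[200:360,280:460,::-1];b=eyes.camera('top')[160:300,310:470,::-1]
A=cv2.resize(a,(450,400),interpolation=2);B=cv2.resize(b,(350,400*1),interpolation=2)
cv2.imwrite('pics/g1.png',cv2.hconcat([A,cv2.resize(b,(350,306),interpolation=2) if 0 else B]))
E
```

```text
0.012258044807073482 5.854745464239386 [-5.28654133 -6.74392081 11.34500538] [0.52866913 0.04414602 0.04620951]
```

View pics/g1.png

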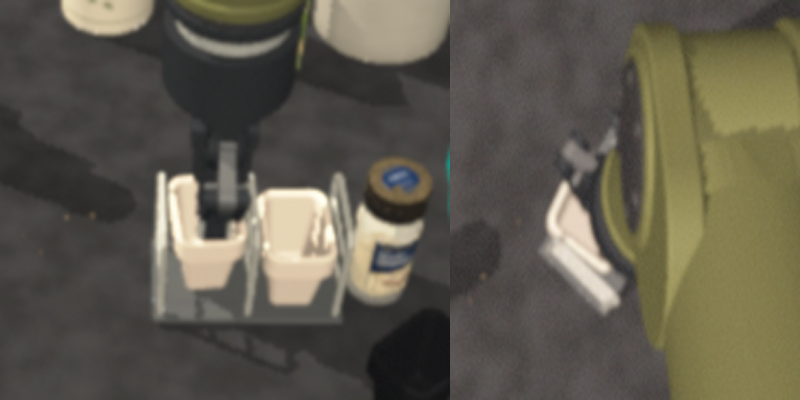

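The close-up shows the gripper over pot A. The near finger is at crop (215,215), inside the near rim, so the fingers slid over the rim because the open pads sit further back than I allowed. I'll lift out closed and look again.

Call:
{"name": "step_arm", "arguments": {"series": [0,0,-0.005,0,0,0,0,0,-0.015,0,0,0,0,0,-0.03,0,0,0,0,0,-0.05,0,0,0,0,0,-0.08,0,0,0,0,0,-0.1,0,0,0,0,0,-0.1,0,0,0]}}

```text
clock: 3.5
ee_pos: [0.5308, 0.0484, 0.1478]
eef_rot: [179.7, 0.2, 142.5]
ft_force: [-0.2, 0.0, 1.2]
finger_gap: 0.0001
grasp_force: 0.0
```

```bash
python3 - <<'E'
from h import *
s=telemetry.read_state();print(s['finger_gap'],s['grasp_force'],s['ft_force'],s['ee_pos'])
a=eyes.camera('scene')[180:360,280:460,::-1];b=eyes.camera('top')[160:300,310:450,::-1]
cv2.imwrite('pics/g2.png',cv2.hconcat([cv2.resize(a,(400,400),interpolation=2),cv2.resize(b,(400,400),interpolation=2)]))
E
```

```text
6.175841850588323e-05 0.0 [-0.19066416  0.03643269  1.21289137] [0.53076806 0.04844281 0.14784859]
```

View pics/g2.png

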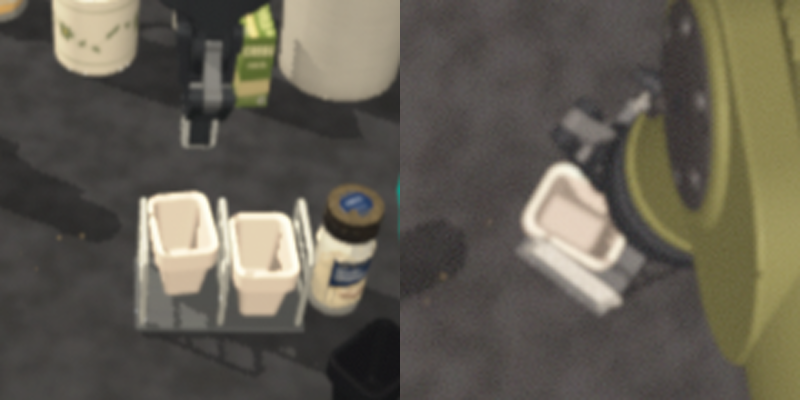

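The pot now stands about 12 mm further back along the slot, still upright, with its rim at crop (150–218,192–262). The shut fingertips are at crop (200,148), scene pixel (370,246.6). I'll check the TCP against that and re-measure pot A.

```bash
python3 - <<'E'
from h import *
s=telemetry.read_state();print(proj('scene',s['ee_pos']),proj('top',s['ee_pos']))
T=lambda n,p,z:(ray(n,p,z)[:,:2]*1000).round(1)
d0=np.array([280,180.])
for q in([[149,194],[208,192],[217,255],[157,261]],[[229,214],[289,213],[297,274],[236,278]]):
  for z in(.068,):
    P=T('scene',d0+np.array(q)/2.2222,z);print(P.tolist(),P.mean(0),[np.linalg.norm(P[i]-P[i-1]).round(1) for i in range(4)])
t0=np.array([310,160.])
q=[[560,163],[522,225],[605,272],[640,225]]
print(T('top',t0+(np.array(q)-[400,0])/2.857,.068).tolist())
print('foot corners scene',T('scene',d0+np.array([[168,293],[204,288],[240,315],[280,311]])/2.2222,.008).tolist())
E
```

```text
[[366.53404917 256.04276415]] [[389.11421861 237.72689818]]
[[536.6, 101.1], [574.3, 76.4], [539.3, 25.3], [500.8, 46.3]] [537.75   62.275] [np.float64(65.5), np.float64(45.1), np.float64(61.9), np.float64(43.9)]
[[572.4, 50.1], [609.4, 24.7], [573.8, -21.0], [536.4, 1.6]] [573.    13.85] [np.float64(60.4), np.float64(44.9), np.float64(57.9), np.float64(43.7)]
[[571.2, 76.0], [533.0, 98.5], [505.9, 48.2], [534.7, 27.3]]
foot corners scene [[520.7, 53.5], [546.3, 41.0], [551.7, 5.6], [578.7, -9.2]]
```

```bash
python3 - <<'E'
from h import *
g=cv2.imread('pics/g2.png',0)
print(g[100:185:4,180:226:5])
s=telemetry.read_state();p=np.array(s['ee_pos'])
for dz in(0,.01,.015,.02): print(dz,(proj('scene',p+[0,0,dz])-[280,180])*2.2222)
E
```

```text
[[ 46  45  51  56  57 101 114 115 106  57]
 [ 48  48  44  44  46  81  88  88  74  45]
 [ 59  53  40  32  35  62  65  64  50  34]
 [ 69  54  32  28  31  48  50  46  31  29]
 [ 80  76  29  32  34  37  38  40  30  33]
 [ 97 120  58  36  38  38  51 101  47  54]
 [100 149  79  40  43  42  67 143  72  69]
 [105 152  75  41  42  41  78 138  76  71]
 [ 97 152  68  42  43  42  91 132  73  72]
 [102 149  64  41  43  40  93 123  68  66]
 [101 146  57  40  41  40 102 120  65  65]
 [ 90 140  82  73  74  64 109 100  67  65]
 [ 76  97  91  89  90  88  89  74  70  66]
 [ 74  72  71  70  70  71  71  73  73  67]
 [ 74  74  71  71  71  71  71  72  72  68]
 [ 72  73  73  72  70  70  71  69  69  66]
 [ 71  72  72  72  69  65  65  65  65  63]
 [ 69  71  72  70  67  64  65  65  64  60]
 [ 67  69  70  68  67  66  69  68  66  61]
 [ 67  67  68  69  69  70  71  70  67  63]
 [ 66  66  67  70  72  73  71  70  69  66]
 [ 64  63  64  68  71  73  71  70  70  69]]
0 [[192.29596407 168.9822305 ]]
0.01 [[193.30888419 158.58438829]]
0.015 [[193.82285973 153.30831916]]
0.02 [[194.34194522 147.97979534]]
```

```bash
python3 - <<'E'
from h import *
p=np.array([.283,.5845,.2089]);t=np.radians(154.17);y=np.array([np.sin(t),-np.cos(t),0])
for dz in(0,.013,.031):
  print(dz,proj('scene',p+[0,0,dz]),proj('scene',p+y*.0425+[0,0,dz]),proj('scene',p-y*.0425+[0,0,dz]),proj('top',p+[0,0,dz]),proj('top',p-y*.0425+[0,0,dz]))
a=cv2.imread('pics/scene0.png')[30:130,20:110];b=cv2.imread('pics/top0.png')[390:480,0:90]
cv2.imwrite('pics/g3.png',cv2.hconcat([cv2.resize(a,(400,444),interpolation=2),cv2.resize(b,(400,444),interpolation=2)]))
E
```

```text
0 [[ 81.36107417 119.30942611]] [[ 85.35876755 108.17245837]] [[ 77.08215542 131.22984511]] [[  8.8932382  400.54480628]] [[ 35.80729358 414.79608046]]
0.013 [[ 78.87869035 112.94887053]] [[ 82.99894474 101.91112546]] [[ 74.46546955 124.771443  ]] [[  3.58789733 402.53410141]] [[ 30.97900685 417.04578748]]
0.031 [[ 75.35512249 103.9205128 ]] [[79.65210887 93.03094453]] [[ 70.74798181 115.59608459]] [[ -4.08162893 405.40987351]] [[ 23.99862984 420.29824618]]
```

View pics/g3.png

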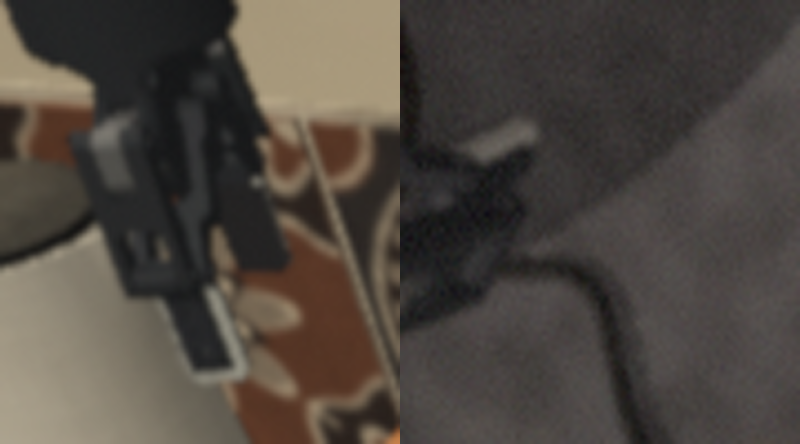

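The start picture settles it. The open near fingertip at pixel (69.5,114.4) matches a point 31 mm above the TCP, so the real tips are about 18 mm higher than the stated TCP when shut and 31 mm higher when open. I'll go about 20 mm lower. Pot A is now at (0.5375, 0.0615).

```bash
python3 -c "
from h import *
go(.5375,.0615,.024,144.5)"
```

```text
clock 3.6 delta [0.0009 0.0162 0.1203] az -2.0 az180 -2.0
```

Call:
{"name": "step_arm", "arguments": {"series": [0,0,0,0,0,0,0,0,0,0,0,0,0,0,0,0,0,0,0,0,0,0,0,0,0,0,0,0,0,0,0,0,0,0,0,0], "grip": -1}}

```text
clock: 4.2
ee_pos: [0.5283, 0.0476, 0.1439]
eef_rot: [-180.0, -0.0, 142.5]
ft_force: [-0.6, -0.3, -0.2]
finger_gap: 0.0847
grasp_force: 0.0
```

Call:
{"name": "step_arm", "arguments": {"series": [0.001,0.0166,0,0,0,-2,0.001,0.0166,0.03,0,0,-2,0.001,0.0166,0.06,0,0,-2,0.001,0.0166,0.09,0,0,-2,0.001,0.0166,0.11,0,0,-2,0.001,0.0166,0.12,0,0,-2,0.001,0.0166,0.12,0,0,-2]}}

```text
clock: 4.9
ee_pos: [0.537, 0.062, 0.0227]
eef_rot: [-179.9, -0.1, 144.6]
ft_force: [-0.2, -0.6, 0.9]
finger_gap: 0.0858
grasp_force: 0.0
```

Call:
{"name": "step_arm", "arguments": {"series": [0,0,0,0,0,0,0,0,0,0,0,0,0,0,0,0,0,0,0,0,0,0,0,0,0,0,0,0,0,0], "grip": 1}}

```text
clock: 5.4
ee_pos: [0.5396, 0.0619, 0.0262]
eef_rot: [179.8, 0.2, 144.5]
ft_force: [-0.1, -0.1, 5.5]
finger_gap: 0.0593
grasp_force: 63.4
```

Call:
{"name": "step_arm", "arguments": {"series": [0,0,-0.01,0,0,0,0,0,-0.03,0,0,0,0,0,-0.06,0,0,0,0,0,-0.09,0,0,0,0,0,-0.11,0,0,0,0,0,-0.11,0,0,0]}}

```text
clock: 6.0
ee_pos: [0.5399, 0.0617, 0.1378]
eef_rot: [179.7, 0.2, 144.5]
ft_force: [0.7, -0.5, -0.7]
finger_gap: 0.0591
grasp_force: 63.2
```

```bash
python3 -c "
from h import *
go(.51,.165,.13,190.9)"
```

```text
clock 6.0 delta [0.0844 0.0667 0.0078] az -46.4 az180 -46.4
```

Call:
{"name": "step_arm", "arguments": {"series": [0.03,0.02,0,0,0,-8,0.055,0.045,0,0,0,-16,0.084,0.067,0,0,0,-24,0.084,0.067,0,0,0,-32,0.084,0.067,0.01,0,0,-40,0.084,0.067,0.03,0,0,-46.4,0.084,0.067,0.06,0,0,-46.4,0.084,0.067,0.06,0,0,-46.4]}}

```text
clock: 6.8
ee_pos: [0.504, 0.1632, 0.0693]
eef_rot: [-179.9, -0.5, -169.1]
ft_force: [-0.8, -0.7, -1.4]
finger_gap: 0.0592
grasp_force: 63.6
```

Call:
{"name": "step_arm", "arguments": {"series": [0,0,0.01,0,0,0,0,0,0.025,0,0,0,0,0,0.035,0,0,0,0,0,0.04,0,0,0,0,0,0.043,0,0,0,0,0,0.043,0,0,0,0,0,0.043,0,0,0,0,0,0.043,0,0,0]}}

```text
clock: 7.6
ee_pos: [0.5087, 0.1649, 0.0316]
eef_rot: [180.0, 0.1, -169.1]
ft_force: [0.7, 1.0, -1.6]
finger_gap: 0.0592
grasp_force: 63.6
```

```bash
python3 -c "
from h import *
for i in range(3):
  s=telemetry.read_state();print(s['clock'],s['ee_pos'],s['eef_rot'],s['ft_force']); im=eyes.camera('scene')
cv2.imwrite('pics/s5.png',im[:,:,::-1])
print(proj('scene',[.51,.165,0]))
"
```

```text
7.6 [0.50867374 0.16491684 0.03158603] [ 1.79982104e+02  6.03006893e-02 -1.69133393e+02] [ 0.7392798   0.99519233 -1.6030817 ]
7.65 [0.50861878 0.16487116 0.03153972] [ 1.79985007e+02  5.50335309e-02 -1.69132584e+02] [ 0.50277207  0.12627869 -0.72741447]
7.7 [0.50857032 0.16488069 0.03147941] [ 1.79984656e+02  5.06775363e-02 -1.69130642e+02] [-0.25188454 -0.15910254 -0.97358289]
[[312.84117117 277.99939232]]
```

Call:
{"name": "step_arm", "arguments": {"series": [0,0,0.003,0,0,0,0,0,0.006,0,0,0,0,0,0.009,0,0,0,0,0,0.011,0,0,0,0,0,0.0125,0,0,0,0,0,0.0135,0,0,0,0,0,0.0135,0,0,0]}}

```text
clock: 8.45
ee_pos: [0.5084, 0.1647, 0.0182]
eef_rot: [180.0, 0.0, -169.1]
ft_force: [-1.6, -0.9, 4.1]
finger_gap: 0.0597
grasp_force: 64.0
```

Call:
{"name": "step_arm", "arguments": {"series": [0,0,0,0,0,0,0,0,0,0,0,0,0,0,0,0,0,0,0,0,0,0,0,0,0,0,-0.01,0,0,0,0,0,-0.03,0,0,0,0,0,-0.06,0,0,0,0,0,-0.09,0,0,0], "grip": -1}}

```text
clock: 9.25
ee_pos: [0.508, 0.1646, 0.1089]
eef_rot: [-180.0, -0.0, -169.1]
ft_force: [0.6, -0.2, 0.6]
finger_gap: 0.0851
grasp_force: 0.0
```

Call:
{"name": "step_arm", "arguments": {"series": [0,0,0,0,0,8.5,0,0,0,0,0,17,0,0,0,0,0,25.5,0,0,0,0,0,34,0,0,0,0,0,42.5,0,0,0,0,0,51,0,0,0,0,0,59.5,0,0,0,0,0,68]}}

```text
clock: 10.05
ee_pos: [0.5084, 0.1648, 0.1083]
eef_rot: [180.0, -0.0, 122.5]
ft_force: [0.2, -0.0, 0.6]
finger_gap: 0.0854
grasp_force: 0.0
```

Call:
{"name": "step_arm", "arguments": {"series": [0,0,0,0,0,8,0,0,0,0,0,16,0,0,0,0,0,22,0,0,0,0,0,22,0,0,0,0,0,22]}}

```text
clock: 10.55
ee_pos: [0.5083, 0.1649, 0.108]
eef_rot: [180.0, -0.0, 101.0]
ft_force: [0.9, -0.2, -0.1]
finger_gap: 0.0854
grasp_force: 0.0
```

```bash
python3 -c "
from h import *
go(.5085,.1648,.0182,100.9)
im=eyes.camera('scene')[:,:,::-1];cv2.imwrite('pics/s6.png',im)
print(telemetry.read_state()['ee_pos'])
print(proj('scene',[[.5085,.1648,.06],[.5085,.1648,0]]))
# pot on dark worktop: bright blob
g=cv2.cvtColor(im[230:320,270:350],cv2.COLOR_BGR2GRAY);m=(g>140).astype(np.uint8)
k,l,st,c=cv2.connectedComponentsWithStats(m);i=1+st[1:,4].argmax();print(st[i],c[i]+[270,230])
ct=max(cv2.findContours((l==i).astype(np.uint8),0,1)[0],key=len)[:,0]+[270,230]
q=cv2.approxPolyDP(cv2.convexHull(ct.astype(np.int32)),3,True)[:,0];print(q.tolist());print((ray('scene',q,.06)*1000).round(1)[:,:2].tolist());print((ray('scene',q,.0)*1000).round(1)[:,:2].tolist())
"
```

```text
clock 10.55 delta [-0.0001  0.0001  0.0898] az 0.1 az180 0.1
[0.50833539 0.16484726 0.10792789]
[[311.83814777 255.69723778]
 [312.2390934  278.42214072]]
[  22   13   39   44 1140] [311.13070175 262.9877193 ]
[[305, 243], [330, 255], [323, 279], [316, 286], [301, 278], [293, 263], [292, 254]]
[[516.9, 198.2], [535.4, 147.5], [492.3, 109.3], [473.9, 103.6], [463.7, 132.7], [471.9, 169.4], [482.6, 188.7]]
[[550.8, 249.8], [571.1, 194.1], [523.8, 152.0], [503.5, 145.8], [492.3, 177.8], [501.3, 218.2], [513.0, 239.4]]
```

Call:
{"name": "step_arm", "arguments": {"series": [0,0,0.03,0,0,0,0,0,0.06,0,0,0,0,0,0.08,0,0,0,0,0,0.088,0,0,0,0,0,0.088,0,0,0,0,0,0.088,0,0,0]}}

```text
clock: 11.2
ee_pos: [0.5091, 0.165, 0.0205]
eef_rot: [179.9, -0.0, 100.9]
ft_force: [0.1, -0.1, 0.3]
finger_gap: 0.0851
grasp_force: 0.0
```

Call:
{"name": "step_arm", "arguments": {"series": [0,0,0,0,0,0,0,0,0,0,0,0,0,0,0,0,0,0,0,0,0,0,0,0,0,0,0,0,0,0,0,0,0,0,0,0,0,0,0,0,0,0], "grip": 1}}

```text
clock: 11.9
ee_pos: [0.5088, 0.1651, 0.0209]
eef_rot: [179.9, -0.0, 100.9]
ft_force: [-0.8, 0.1, 6.0]
finger_gap: 0.0455
grasp_force: 59.1
```

Call:
{"name": "step_arm", "arguments": {"series": [0,0,-0.01,0,0,0,0,0,-0.04,0,0,0,0,0,-0.08,0,0,0,0,0,-0.12,0,0,0,0,0,-0.15,0,0,0,0,0,-0.15,0,0,0,0,0,-0.15,0,0,0]}}

```text
clock: 12.6
ee_pos: [0.5084, 0.1648, 0.1704]
eef_rot: [179.9, -0.0, 100.9]
ft_force: [-0.1, -0.1, -2.0]
finger_gap: 0.0455
grasp_force: 59.9
```

```bash
python3 -c "
from h import *
go(.437,.3985,.17,100.9)
print(telemetry.read_state()['ee_pos'])
"
```

```text
clock 12.6 delta [ 0.2429 -0.0261  0.0004] az -0.0 az180 -0.0
[0.50843811 0.16482978 0.17037632]
```

```bash
python3 - <<'E'
from h import *
T=lambda n,p,z:(ray(n,p,z)[:,:2]*1000).round(1)
s0=np.array([180,160.]);o=np.array([135,255.])
def pred(c,yaw):
    t=np.radians(yaw);X=np.array([np.cos(t),np.sin(t)]);Y=np.array([-X[1],X[0]])
    P=np.array([[*(np.array(c)+a*.023*X+b*.03*Y),.068] for a,b in((-1,1),(1,1),(1,-1),(-1,-1))])
    print(c,'scene',((proj('scene',P)-s0)*3.8).round().tolist(),'top',((proj('top',P)-o)*5.5).round().tolist())
pred((.4353,.3973),11);pred((.4559,.3221),11)
im=cv2.imread('pics/top0.png')
# subpixel edges along scan lines in the crop: non-wood bright (sat low) mask rect for s2, s1
for x0,x1,nm in((153,192,'s1'),(200,241,'s2')):
    a=im[258:312,x0:x1];h=cv2.cvtColor(a,cv2.COLOR_BGR2HSV)
    m=((h[...,1]<70)&(h[...,2]>95)).astype(np.uint8);m=cv2.morphologyEx(m,cv2.MORPH_OPEN,np.ones((3,3)))
    k,l,st,c=cv2.connectedComponentsWithStats(m);i=1+st[1:,4].argmax()
    ct=max(cv2.findContours((l==i).astype(np.uint8),0,1)[0],key=len)[:,0]+[x0,258]
    r=cv2.minAreaRect((ray('top',ct,.068)[:,:2]*1000).astype(np.float32));print(nm,np.round(r[0],1),np.round(r[1],1),round(r[2],1))
sc=cv2.imread('pics/scene0.png')[160:265,180:285];h=cv2.cvtColor(sc,cv2.COLOR_BGR2HSV)
m=((h[...,1]<60)&(h[...,2]>120)).astype(np.uint8)
k,l,st,c=cv2.connectedComponentsWithStats(m)
for i in range(1,k):
    if st[i,4]>60:
        ct=max(cv2.findContours((l==i).astype(np.uint8),0,1)[0],key=len)
        q=cv2.approxPolyDP(cv2.convexHull(ct),1.5,True)[:,0];print('blob',st[i].tolist(),(q*3.8).round().tolist())
E
```

```text
(0.4353, 0.3973) scene [[55.0, 147.0], [126.0, 107.0], [198.0, 156.0], [127.0, 198.0]] top [[133.0, 297.0], [112.0, 147.0], [306.0, 114.0], [328.0, 263.0]]
(0.4559, 0.3221) scene [[158.0, 208.0], [229.0, 165.0], [307.0, 218.0], [236.0, 264.0]] top [[383.0, 234.0], [361.0, 86.0], [554.0, 53.0], [577.0, 200.0]]
s1 [436.  400.8] [46.  57.2] 11.8
s2 [457.2 323.4] [46.8 60.6] 11.5
blob [18, 37, 17, 27, 124] [[72.0, 144.0], [91.0, 141.0], [114.0, 163.0], [125.0, 190.0], [129.0, 239.0], [103.0, 220.0], [68.0, 160.0]]
blob [54, 45, 14, 15, 86] [[255.0, 182.0], [205.0, 220.0], [213.0, 179.0], [236.0, 171.0]]
blob [45, 57, 15, 23, 77] [[171.0, 217.0], [205.0, 232.0], [220.0, 251.0], [224.0, 300.0], [209.0, 289.0]]
blob [77, 70, 22, 22, 200] [[372.0, 346.0], [296.0, 308.0], [296.0, 281.0], [365.0, 266.0]]
blob [78, 86, 17, 19, 173] [[353.0, 331.0], [357.0, 372.0], [346.0, 395.0], [304.0, 388.0], [296.0, 376.0], [304.0, 327.0]]
```

Call:
{"name": "step_arm", "arguments": {"series": [0.04,-0.005,0,0,0,0,0.085,-0.01,0,0,0,0,0.13,-0.015,0,0,0,0,0.175,-0.02,0,0,0,0,0.21,-0.0235,0,0,0,-0.5,0.235,-0.026,0,0,0,-0.5,0.2435,-0.027,0,0,0,-0.5,0.2435,-0.027,0,0,0,-0.5]}}

```text
clock: 13.4
ee_pos: [0.4346, 0.3989, 0.1679]
eef_rot: [-179.9, 0.1, 101.5]
ft_force: [0.1, -0.2, -1.5]
finger_gap: 0.0453
grasp_force: 59.9
```

Call:
{"name": "step_arm", "arguments": {"series": [0,0,0,0,0,0,0,0,0,0,0,0,0,0,0.02,0,0,0,0,0,0.04,0,0,0,0,0,0.06,0,0,0,0,0,0.07,0,0,0,0,0,0.07,0,0,0,0,0,0.07,0,0,0]}}

```text
clock: 14.2
ee_pos: [0.4365, 0.3985, 0.1003]
eef_rot: [179.9, -0.0, 101.3]
ft_force: [0.5, 0.1, -1.2]
finger_gap: 0.0456
grasp_force: 59.8
```

```bash
python3 - <<'E'
from h import *
s=telemetry.read_state();print(s['ee_pos'],s['eef_rot'],s['ft_force'])
a=eyes.camera('scene')[120:270,160:310,::-1];b=eyes.camera('top')[220:350,110:260,::-1]
cv2.imwrite('pics/g7.png',cv2.hconcat([cv2.resize(a,(400,400),interpolation=2),cv2.resize(b,(400,400),interpolation=2)]))
E
```

```text
[0.43650742 0.39852076 0.10031452] [ 1.79946945e+02 -2.38616528e-02  1.01315250e+02] [ 0.51161502  0.08476409 -1.19469875]
```

View pics/g7.png

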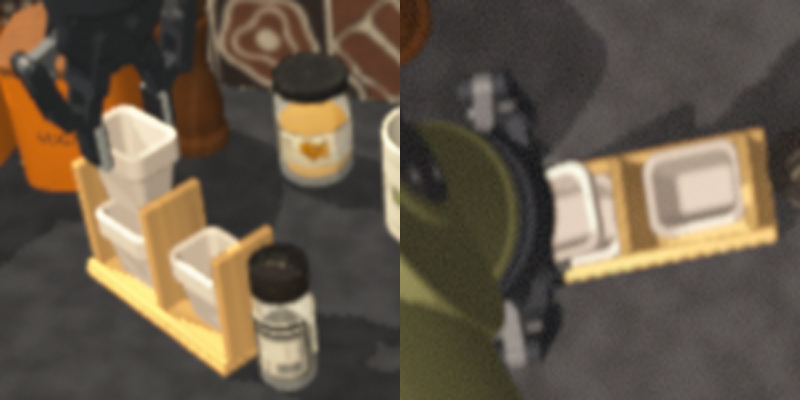

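The pot hangs upright over the bay's pot, at left-crop (140,140) above (120,220), lined up between the cheeks. I'll lower it.

Call:
{"name": "step_arm", "arguments": {"series": [0,0,0.006,0,0,0,0,0,0.012,0,0,0,0,0,0.018,0,0,0,0,0,0.023,0,0,0,0,0,0.027,0,0,0,0,0,0.03,0,0,0,0,0,0.03,0,0,0]}}

```text
clock: 15.0
ee_pos: [0.4355, 0.3985, 0.069]
eef_rot: [-180.0, 0.0, 101.4]
ft_force: [0.0, 0.3, -0.8]
finger_gap: 0.0457
grasp_force: 59.8
```

Call:
{"name": "step_arm", "arguments": {"series": [0,0,0.003,0,0,0,0,0,0.006,0,0,0,0,0,0.009,0,0,0,0,0,0.011,0,0,0,0,0,0.012,0,0,0,0,0,0.012,0,0,0]}}

```text
clock: 15.6
ee_pos: [0.4357, 0.3987, 0.0573]
eef_rot: [-180.0, 0.0, 101.4]
ft_force: [0.4, 0.5, -1.5]
finger_gap: 0.045
grasp_force: 59.8
```

Call:
{"name": "step_arm", "arguments": {"series": [0,0,0.001,0,0,0,0,0,0.002,0,0,0,0,0,0.003,0,0,0,0,0,0.003,0,0,0]}}

```text
clock: 16.0
ee_pos: [0.4358, 0.3987, 0.0544]
eef_rot: [180.0, 0.0, 101.4]
ft_force: [-0.9, -0.5, -0.8]
finger_gap: 0.0454
grasp_force: 59.9
```

Call:
{"name": "step_arm", "arguments": {"series": [0,0,0.0005,0,0,0,0,0,0.001,0,0,0,0,0,0.001,0,0,0,0,0,0.001,0,0,0]}}

```text
clock: 16.4
ee_pos: [0.436, 0.3989, 0.0537]
eef_rot: [180.0, -0.0, 101.4]
ft_force: [0.1, -0.4, -0.8]
finger_gap: 0.0452
grasp_force: 59.9
```

Call:
{"name": "step_arm", "arguments": {"series": [0,0,0.0003,0,0,0,0,0,0.0006,0,0,0,0,0,0.0006,0,0,0,0,0,0.0006,0,0,0]}}

```text
clock: 16.8
ee_pos: [0.4361, 0.399, 0.0532]
eef_rot: [180.0, -0.0, 101.4]
ft_force: [-0.3, -0.2, 2.0]
finger_gap: 0.0455
grasp_force: 60.0
```

Call:
{"name": "step_arm", "arguments": {"series": [0,0,0,0,0,0,0,0,0,0,0,0,0,0,0,0,0,0,0,0,0,0,0,0,0,0,-0.01,0,0,0,0,0,-0.03,0,0,0,0,0,-0.07,0,0,0,0,0,-0.12,0,0,0], "grip": -1}}

```text
clock: 17.6
ee_pos: [0.4347, 0.3977, 0.173]
eef_rot: [-179.8, 0.1, 101.4]
ft_force: [0.4, 0.7, -0.0]
finger_gap: 0.0852
grasp_force: 0.0
```

```bash
python3 - <<'E'
from h import *
go(.5734,.0119,.15,142.5)
im=eyes.camera('scene')[:,:,::-1];cv2.imwrite('pics/s8.png',im)
sc=im[140:265,180:285];h=cv2.cvtColor(sc,cv2.COLOR_BGR2HSV)
m=((h[...,1]<60)&(h[...,2]>120)).astype(np.uint8)
k,l,st,c=cv2.connectedComponentsWithStats(m)
for i in range(1,k):
    if st[i,4]>50:
        ct=max(cv2.findContours((l==i).astype(np.uint8),0,1)[0],key=len)
        q=cv2.approxPolyDP(cv2.convexHull(ct),1.5,True)[:,0];print('blob',st[i].tolist(),(q+[180,140]).tolist())
t=np.radians(11.4);X=np.array([np.cos(t),np.sin(t)]);Y=np.array([-X[1],X[0]])
for z in(.068,.092):
  print(z,proj('scene',[[*(np.array([.436,.3987])+a*.023*X+b*.03*Y),z] for a,b in((-1,1),(1,1),(1,-1),(-1,-1))]).round(1).tolist())
E
```

```text
clock 17.6 delta [-0.4055  0.06    0.023 ] az -41.1 az180 -41.1
blob [14, 40, 33, 44, 539] [[209, 180], [226, 187], [214, 223], [210, 221], [199, 207], [194, 189]]
blob [45, 65, 23, 35, 257] [[242, 205], [247, 208], [239, 239], [226, 222], [225, 217], [228, 212]]
blob [77, 90, 22, 22, 201] [[258, 234], [276, 230], [278, 251], [257, 239]]
blob [78, 105, 17, 20, 190] [[272, 246], [274, 258], [271, 264], [260, 262], [258, 259], [259, 245]]
0.068 [[194.5, 198.2], [213.1, 187.7], [232.2, 200.4], [213.5, 211.6]]
0.092 [[192.2, 188.5], [211.2, 178.1], [230.5, 190.7], [211.5, 201.8]]
```

Call:
{"name": "step_arm", "arguments": {"series": [-0.04,0.006,0,0,0,-2,-0.085,0.012,0,0,0,-6,-0.13,0.019,0,0,0,-12,-0.175,0.025,0,0,0,-18,-0.22,0.031,0,0,0,-24,-0.265,0.038,0,0,0,-30,-0.31,0.044,0,0,0,-36,-0.355,0.051,0,0,0,-41]}}

```text
clock: 18.45
ee_pos: [0.5564, 0.0591, 0.1739]
eef_rot: [179.9, 0.0, 142.6]
ft_force: [1.2, 0.5, -0.4]
finger_gap: 0.0852
grasp_force: 0.0
```

```bash
python3 -c "
from h import *
eyes.camera('scene');eyes.camera('scene')
go(.5734,.0121,.15,142.5)"
```

```text
clock 18.55 delta [-0.0369 -0.0216  0.0241] az -0.7 az180 -0.7
```

```bash
python3 - <<'E'
from h import *
im=cv2.imread('pics/top0.png')
a=im[150:215,395:450];h=cv2.cvtColor(a,cv2.COLOR_BGR2HSV)
c=ray('top',[340+475/5.5,185+8/5.5],.105)[0];print('cap guess',c.round(4), ray('top',[424,184],.105).round(4))
# scene: cap centre and jar foot
print('scene cap',ray('scene',[330+(797-399)/3.8,245+90/3.8],.105).round(4), ray('scene',[438,271],.105).round(4),'foot',ray('scene',[432,319],0).round(4))
B=np.array([.5734,.0121]);X=np.array([.793,-.609]);Y=np.array([.609,.793])
for q in(c,ray('scene',[438,271],.105)[0]): print((q[:2]-B)@X,(q[:2]-B)@Y)
E
```

```text
cap guess [ 0.6199 -0.02    0.105 ] [[ 0.624  -0.0161  0.105 ]]
scene cap [[ 0.6245 -0.0084  0.105 ]] [[ 0.6251 -0.0149  0.105 ]] foot [[ 0.6209 -0.0299  0.    ]]
0.05643591130310631 0.002844128134341914
0.057428082631108435 0.010039566449161534
```

Call:
{"name": "step_arm", "arguments": {"series": [-0.02,-0.015,0.01,0,0,-0.7,-0.029,-0.0216,0.02,0,0,-0.7,-0.029,-0.0216,0.024,0,0,-0.7,-0.029,-0.0216,0.024,0,0,-0.7,-0.029,-0.0216,0.024,0,0,-0.7]}}

```text
clock: 19.05
ee_pos: [0.5654, 0.0277, 0.149]
eef_rot: [180.0, -0.0, 143.2]
ft_force: [-0.2, 0.7, 0.2]
finger_gap: 0.0854
grasp_force: 0.0
```

```bash
python3 -c "
from h import *
go(.5671,.0170,.025,142.5)"
```

```text
clock 19.05 delta [-0.0078 -0.0076  0.124 ] az 0.7 az180 0.7
```

Call:
{"name": "step_arm", "arguments": {"series": [-0.008,-0.0076,0.02,0,0,0.7,-0.008,-0.0076,0.04,0,0,0.7,-0.008,-0.0076,0.05,0,0,0.7,-0.008,-0.0076,0.05,0,0,0.7,-0.008,-0.0076,0.05,0,0,0.7]}}

```text
clock: 19.55
ee_pos: [0.5678, 0.0159, 0.0996]
eef_rot: [180.0, 0.0, 142.4]
ft_force: [0.6, -0.5, 0.9]
finger_gap: 0.0857
grasp_force: 0.0
```

```bash
python3 -c "
from h import *
go(.5671,.0170,.025,142.5)"
```

```text
clock 19.55 delta [0.0012 0.0004 0.0746] az -0.1 az180 -0.1
```

Call:
{"name": "step_arm", "arguments": {"series": [0.001,0,0.02,0,0,0,0.001,0,0.04,0,0,0,0.001,0,0.06,0,0,0,0.001,0,0.07,0,0,0,0.001,0,0.0745,0,0,0,0.001,0,0.0745,0,0,0,0.001,0,0.0745,0,0,0]}}

```text
clock: 20.25
ee_pos: [0.5675, 0.0158, 0.0255]
eef_rot: [179.9, 0.1, 142.4]
ft_force: [0.4, -0.2, 1.0]
finger_gap: 0.0852
grasp_force: 0.0
```

Call:
{"name": "step_arm", "arguments": {"series": [0,0,0,0,0,0,0,0,0,0,0,0,0,0,0,0,0,0,0,0,0,0,0,0,0,0,0,0,0,0,0,0,0,0,0,0], "grip": 1}}

```text
clock: 20.85
ee_pos: [0.5678, 0.016, 0.0258]
eef_rot: [179.9, 0.1, 142.4]
ft_force: [0.2, 1.3, 6.2]
finger_gap: 0.0588
grasp_force: 64.5
```

Call:
{"name": "step_arm", "arguments": {"series": [0,0,-0.01,0,0,0,0,0,-0.03,0,0,0,0,0,-0.06,0,0,0,0,0,-0.09,0,0,0,0,0,-0.11,0,0,0,0,0,-0.11,0,0,0,0,0,-0.11,0,0,0]}}

```text
clock: 21.55
ee_pos: [0.5662, 0.0157, 0.1342]
eef_rot: [180.0, -0.0, 142.4]
ft_force: [-0.2, -0.3, -2.3]
finger_gap: 0.0588
grasp_force: 64.7
```

```bash
python3 -c "
from h import *
go(.505,.165,.06,190.9)"
```

```text
clock 21.55 delta [0.1396 0.0809 0.0742] az -48.5 az180 -48.5
```

Call:
{"name": "step_arm", "arguments": {"series": [0.035,0.02,0,0,0,-6,0.075,0.045,0,0,0,-14,0.11,0.065,0,0,0,-22,0.14,0.081,0,0,0,-30,0.14,0.081,0.01,0,0,-38,0.14,0.081,0.03,0,0,-46,0.14,0.081,0.06,0,0,-48.5,0.14,0.081,0.074,0,0,-48.5]}}

```text
clock: 22.35
ee_pos: [0.502, 0.1642, 0.0563]
eef_rot: [-179.9, -0.4, -169.1]
ft_force: [-1.3, 0.6, -1.6]
finger_gap: 0.0588
grasp_force: 64.6
```

Call:
{"name": "step_arm", "arguments": {"series": [0,0,0,0,0,0,0,0,0.01,0,0,0,0,0,0.02,0,0,0,0,0,0.03,0,0,0,0,0,0.034,0,0,0,0,0,0.034,0,0,0,0,0,0.034,0,0,0]}}

```text
clock: 23.05
ee_pos: [0.5054, 0.1654, 0.0266]
eef_rot: [180.0, 0.0, -169.1]
ft_force: [-0.2, -0.6, -1.4]
finger_gap: 0.0586
grasp_force: 64.6
```

Call:
{"name": "step_arm", "arguments": {"series": [0,0,0.003,0,0,0,0,0,0.006,0,0,0,0,0,0.008,0,0,0,0,0,0.009,0,0,0,0,0,0.009,0,0,0,0,0,0.009,0,0,0]}}

```text
clock: 23.65
ee_pos: [0.5051, 0.1654, 0.0178]
eef_rot: [180.0, -0.0, -169.1]
ft_force: [-2.5, -0.8, 3.5]
finger_gap: 0.0588
grasp_force: 65.1
```

Call:
{"name": "step_arm", "arguments": {"series": [0,0,0,0,0,0,0,0,0,0,0,0,0,0,0,0,0,0,0,0,0,0,0,0,0,0,-0.01,0,0,0,0,0,-0.03,0,0,0,0,0,-0.06,0,0,0,0,0,-0.09,0,0,0], "grip": -1}}

```text
clock: 24.45
ee_pos: [0.505, 0.1652, 0.1089]
eef_rot: [-180.0, -0.0, -169.1]
ft_force: [1.1, 0.6, 0.1]
finger_gap: 0.0852
grasp_force: 0.0
```

Call:
{"name": "step_arm", "arguments": {"series": [-0.008,0,0,0,0,8.5,-0.008,0,0,0,0,17,-0.008,0,0,0,0,25.5,-0.008,0,0,0,0,34,-0.008,0,0,0,0,42.5,-0.008,0,0,0,0,51,-0.008,0,0,0,0,59.5,-0.008,0,0,0,0,68]}}

```text
clock: 25.25
ee_pos: [0.5133, 0.1669, 0.1082]
eef_rot: [179.9, 0.0, 122.5]
ft_force: [-0.4, -0.3, -0.6]
finger_gap: 0.0849
grasp_force: 0.0
```

Call:
{"name": "step_arm", "arguments": {"series": [0,0,0,0,0,8,0,0,0,0,0,16,0,0,0,0,0,22,0,0,0,0,0,22,0,0,0,0,0,22]}}

```text
clock: 25.75
ee_pos: [0.5132, 0.167, 0.1079]
eef_rot: [180.0, -0.0, 101.0]
ft_force: [0.3, 0.4, -0.2]
finger_gap: 0.0855
grasp_force: 0.0
```

```bash
python3 -c "
from h import *
go(.513,.1669,.0195,100.9)
im=eyes.camera('scene')[:,:,::-1];cv2.imwrite('pics/s9.png',im)
A=cv2.imread('pics/s6.png')
for I in(A,im):
  g=cv2.cvtColor(np.ascontiguousarray(I[230:320,270:350]),cv2.COLOR_BGR2GRAY);m=(g>140).astype(np.uint8)
  k,l,st,c=cv2.connectedComponentsWithStats(m);i=1+st[1:,4].argmax();print(st[i],c[i]+[270,230],ray('scene',c[i]+[270,230],.04).round(4))
"
```

```text
clock 25.75 delta [-0.     -0.0002  0.0884] az 0.1 az180 0.1
[  22   13   39   44 1140] [311.13070175 262.9877193 ] [[0.508  0.1668 0.04  ]]
[  23   11   39   45 1132] [312.2844523  261.28710247] [[0.5121 0.169  0.04  ]]
```

Pot B stands where expected: the blob shifted by (+4,+2) mm, as predicted.

Call:
{"name": "step_arm", "arguments": {"series": [0,0,0.03,0,0,0,0,0,0.06,0,0,0,0,0,0.08,0,0,0,0,0,0.088,0,0,0,0,0,0.088,0,0,0,0,0,0.088,0,0,0]}}

```text
clock: 26.4
ee_pos: [0.5139, 0.1671, 0.0204]
eef_rot: [179.9, -0.0, 100.9]
ft_force: [0.5, 0.8, 0.5]
finger_gap: 0.0851
grasp_force: 0.0
```

Call:
{"name": "step_arm", "arguments": {"series": [0,0,0,0,0,0,0,0,0,0,0,0,0,0,0,0,0,0,0,0,0,0,0,0,0,0,0,0,0,0,0,0,0,0,0,0,0,0,0,0,0,0], "grip": 1}}

```text
clock: 27.1
ee_pos: [0.5134, 0.1673, 0.0206]
eef_rot: [179.9, -0.0, 100.9]
ft_force: [-1.6, -0.3, 5.6]
finger_gap: 0.045
grasp_force: 60.6
```

Call:
{"name": "step_arm", "arguments": {"series": [0,0,-0.01,0,0,0,0,0,-0.04,0,0,0,0,0,-0.08,0,0,0,0,0,-0.12,0,0,0,0,0,-0.15,0,0,0,0,0,-0.15,0,0,0,0,0,-0.15,0,0,0]}}

```text
clock: 27.8
ee_pos: [0.5132, 0.1669, 0.1701]
eef_rot: [179.9, -0.0, 100.9]
ft_force: [-0.0, -0.8, -2.5]
finger_gap: 0.0448
grasp_force: 61.4
```

```bash
python3 - <<'E'
from h import *
go(.4568,.3226,.10,101.4)
# re-measure pot_d after first nesting
im=eyes.camera('top')[:,:,::-1];cv2.imwrite('pics/t9.png',im)
for f in('pics/top0.png','pics/t9.png'):
    I=cv2.imread(f)
    a=I[258:312,200:241];h=cv2.cvtColor(a,cv2.COLOR_BGR2HSV)
    m=((h[...,1]<70)&(h[...,2]>95)).astype(np.uint8);m=cv2.morphologyEx(m,cv2.MORPH_OPEN,np.ones((3,3)))
    k,l,st,c=cv2.connectedComponentsWithStats(m);i=1+st[1:,4].argmax()
    ct=max(cv2.findContours((l==i).astype(np.uint8),0,1)[0],key=len)[:,0]+[200,258]
    r=cv2.minAreaRect((ray('top',ct,.068)[:,:2]*1000).astype(np.float32));print(np.round(r[0],1),np.round(r[1],1),round(r[2],1))
E
```

```text
clock 27.8 delta [ 0.1635 -0.026   0.0701] az -0.5 az180 -0.5
[457.2 323.4] [46.8 60.6] 11.5
[456.5 323.1] [47.2 60.2] 12.5
```

Call:
{"name": "step_arm", "arguments": {"series": [0.04,-0.006,0,0,0,0,0.08,-0.013,0,0,0,0,0.12,-0.019,0,0,0,0,0.15,-0.024,0,0,0,-0.5,0.164,-0.026,0,0,0,-0.5,0.164,-0.026,0,0,0,-0.5,0.164,-0.026,0,0,0,-0.5,0.164,-0.026,0,0,0,-0.5]}}

```text
clock: 28.65
ee_pos: [0.4578, 0.3204, 0.1692]
eef_rot: [-180.0, 0.1, 101.2]
ft_force: [0.4, -0.0, -1.5]
finger_gap: 0.0446
grasp_force: 61.4
```

Call:
{"name": "step_arm", "arguments": {"series": [0,0,0.02,0,0,0,0,0,0.04,0,0,0,0,0,0.06,0,0,0,0,0,0.07,0,0,0,0,0,0.07,0,0,0,0,0,0.07,0,0,0]}}

```text
clock: 29.25
ee_pos: [0.4574, 0.3226, 0.1002]
eef_rot: [179.9, -0.0, 101.3]
ft_force: [-0.2, 0.2, -0.7]
finger_gap: 0.0449
grasp_force: 61.4
```

```bash
python3 - <<'E'
from h import *
go(.4568,.3229,.07,101.4)
a=eyes.camera('scene')[120:270,160:310,::-1];b=eyes.camera('top')[220:350,110:260,::-1]
cv2.imwrite('pics/g10.png',cv2.hconcat([cv2.resize(a,(400,400),interpolation=2),cv2.resize(b,(400,400),interpolation=2)]))
E
```

```text
clock 29.25 delta [ 0.0004 -0.0005  0.0302] az -0.1 az180 -0.1
```

View pics/g10.png

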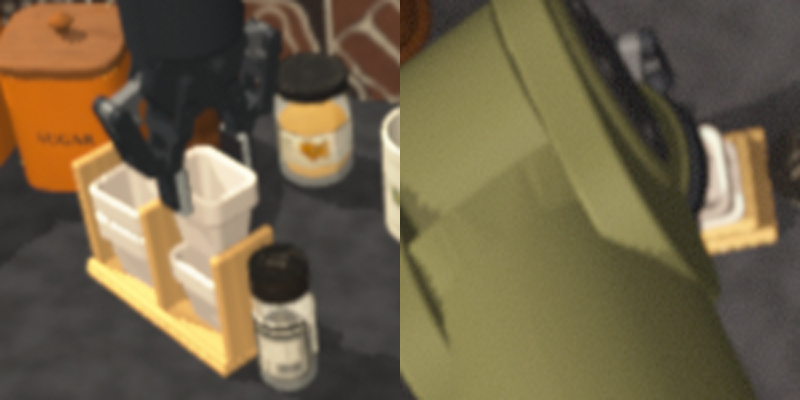

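Pot A sits neatly nested at left-crop (120,190). Pot B hangs at (220,185), lined up over pot_d at (195,260). I'll lower it.

Call:
{"name": "step_arm", "arguments": {"series": [0,0,0.006,0,0,0,0,0,0.012,0,0,0,0,0,0.018,0,0,0,0,0,0.023,0,0,0,0,0,0.027,0,0,0,0,0,0.03,0,0,0,0,0,0.03,0,0,0]}}

```text
clock: 30.05
ee_pos: [0.4563, 0.3228, 0.0688]
eef_rot: [-180.0, 0.0, 101.4]
ft_force: [-0.6, 0.5, -1.7]
finger_gap: 0.045
grasp_force: 61.4
```

Call:
{"name": "step_arm", "arguments": {"series": [0,0,0.003,0,0,0,0,0,0.006,0,0,0,0,0,0.009,0,0,0,0,0,0.011,0,0,0,0,0,0.012,0,0,0,0,0,0.012,0,0,0]}}

```text
clock: 30.65
ee_pos: [0.4565, 0.3229, 0.0573]
eef_rot: [-180.0, 0.0, 101.4]
ft_force: [-0.1, -0.5, -1.3]
finger_gap: 0.0448
grasp_force: 61.4
```

Call:
{"name": "step_arm", "arguments": {"series": [0,0,0.001,0,0,0,0,0,0.002,0,0,0,0,0,0.003,0,0,0,0,0,0.003,0,0,0]}}

```text
clock: 31.05
ee_pos: [0.457, 0.3233, 0.0547]
eef_rot: [179.9, -0.0, 101.4]
ft_force: [-0.1, 0.6, -0.1]
finger_gap: 0.0445
grasp_force: 61.4
```

Call:
{"name": "step_arm", "arguments": {"series": [0,0,0.0004,0,0,0,0,0,0.0008,0,0,0,0,0,0.0008,0,0,0,0,0,0.0008,0,0,0]}}

```text
clock: 31.45
ee_pos: [0.4571, 0.3234, 0.0541]
eef_rot: [179.9, -0.0, 101.4]
ft_force: [1.5, 0.8, 3.0]
finger_gap: 0.0445
grasp_force: 61.7
```

Call:
{"name": "step_arm", "arguments": {"series": [0,0,0,0,0,0,0,0,0,0,0,0,0,0,0,0,0,0,0,0,0,0,0,0,0,0,-0.01,0,0,0,0,0,-0.03,0,0,0,0,0,-0.07,0,0,0,0,0,-0.12,0,0,0], "grip": -1}}

```text
clock: 32.25
ee_pos: [0.4553, 0.322, 0.1738]
eef_rot: [-179.8, 0.1, 101.4]
ft_force: [1.0, 0.7, 0.5]
finger_gap: 0.0855
grasp_force: 0.0
```

Call:
{"name": "step_arm", "arguments": {"series": [-0.04,0.02,-0.02,0,0,0,-0.08,0.04,-0.02,0,0,0,-0.12,0.06,-0.02,0,0,0,-0.16,0.08,-0.02,0,0,0,-0.2,0.09,-0.02,0,0,0,-0.2,0.09,-0.02,0,0,0]}}

```text
clock: 32.85
ee_pos: [0.5871, 0.136, 0.1947]
eef_rot: [179.9, 0.3, 100.7]
ft_force: [-0.5, 0.1, 1.0]
finger_gap: 0.0852
grasp_force: 0.0
```

```bash
python3 - <<'E'
from h import *
a=eyes.camera('scene')[150:260,180:290,::-1];b=eyes.camera('top')[240:340,130:280,::-1]
cv2.imwrite('pics/g11.png',cv2.hconcat([cv2.resize(a,(330,330),interpolation=2),cv2.resize(b,(470,330),interpolation=2)]))
E
```

```text
(no output)
```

View pics/g11.png

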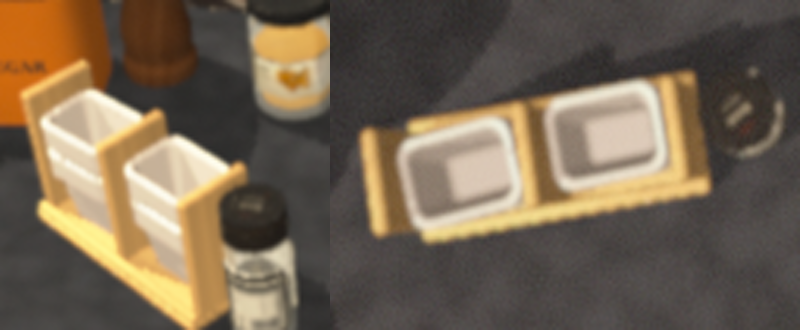

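Both pots sit level, parallel and nested in the stand's pots, at left-crop (90,130) and (175,180). The jar beside the stand is undisturbed, so I'm handing the job in.

```bash
python3 -c "
from plant import order
print(order.finish_job())"
```

```text
the job is handed in; nothing more can be done
None
```

I put both drainer pots away, one in each stand pot, lined up and settled by eye in the last picture, and handed the job in at about 33 s; the hand-in returned no verdict, and my first grasp slipped and slid one pot about 16 mm along its slot.

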